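Pack the bar shelf's tray and level the shelf

ROBOT

A 7-joint arm with a two-finger parallel gripper is mounted at the origin on the work surface. World frame = base frame: x ahead of the robot, y to its left, z up, the work surface at z = 0. Lengths are in m, angles in rad, forces in N, time in s.
With the tool pointing down it reaches from about 0.4 to 0.85 m from the base axis. Payload 4.5 kg.
Tool frame: the origin (TCP) lies at the very end of the fingers, on their centre line; the grasp point (between the pads) lies 19 mm behind it; z points along the fingers, y is the line along which they close (so a half turn about z gives the same grasp; the last joint's range is limited). The gripper opens to 88 mm and grips with 3 to 60 N. Pads are 18 mm wide; open, the fingers measure 123 mm over their backs; the gripper's body (75 mm by 187 mm) begins 45 mm behind the grasp point.
Start: joints at [-1.167, 0.689, -0.195, 1.565, 0.157, 0.902, -0.215], TCP at [0.226, 0.583, 0.239] pointing down, gripper open.
Joint ranges: [-3.01, 3.01], [-0.46, 2.08], [-1.47, 1.51], [0.13, 2.56], [-1, 4.14], [0.04, 2.09], [-2.66, 2.66]. Speed limits (rad/s): [2.57, 2.57, 3.14, 3.14, 3.14, 3.14, 3.14].

INTERFACE

Orientations are given as a unit quaternion [x, y, z, w].
In Python, from plant import r gives the robot as it stands. The module is installed in compiled form; this text tells all that it offers.
- The arm moves only by the tool step_arm, never from a script. Its argument "increments" is a list of rows, each a list of 2 entries, a list of its own where there are three numbers: the shift along the world's x, y, z in cm, then the turn, a rotation vector about the world's x, y, z in degrees. A call has exactly 10 rows; each row shifts and turns the commanded pose from where the row before left it; what a row does not reach is not made up. A row lasts 1/10 s, in which the tool goes at most 50 mm and 8.59 degrees, less where a joint would pass 70% of its speed; a pose out of reach is approached as far as the arm can. A call is refused whole if a number of a shift passes 5 or a number of a turn 8.59, either way. A call with a gripper value outside its range is refused whole. "fingers" is the opening, from 0 (shut) to 1 (fully open), set as the call begins (left out, the last holds). The fingers move at their own pace and stop on an object; "grip_force" is the grip in N (left out, the last holds). Time passes only in rows, so rows that do not move let the fingers close, or fill a call up. It gives the time, the measured TCP pose, the force, the opening and the grip force at its end, in the units of the state.
- r.get_state(): the state, without advancing time (a new reading comes with each control period).
- r.snapshot(name): name is "scene" or "top"; returns (picture, depth): 384x512x3 uint8, red, green, blue; 384x512 float32, m along the optical axis (not along the pixel's ray), 0 where there is no reading.
- r.calibration(name): a dict with "fov_y" (degrees; the focal length in pixels is half the picture's height over the tangent of half this angle, whatever the lens; pixels are square), "cx", "cy" (the principal point, pixels), "R" (3x3) and "t" (3): a world point X has camera coordinates R X + t. Camera axes: x right, y down, z forward; pixel columns grow to the right and rows downward; lengths in m; the calibration is good to about 2 mm. A picture is of the moment at which its call begins. calibration takes no time and is no camera call.
- r.finish_job(): hands the job in; it is judged then, once.
The state is a dict: "clock": time; "q": joint angles; "qd": joint speeds; "joint_torque": joint torques, N m; "tool_pos": TCP position; "eef_rot": TCP orientation; "contact_force": force on the tool from outside, world axes, zero at the start; "moment": the same for the moment, N m; "opening": opening from 0.0 (shut) to 1.0 (fully open); "finger_force": force on a finger pad.
Only numpy, scipy, OpenCV 4.12 (cv2) and the standard library are available. Lean on these libraries where they do the work, as an engineer would, in place of code of your own. Each camera call takes 0.05 s, during which the arm holds its last target. There are 200 camera calls.

TASK

Finish packing the tray on the bar shelf by standing the small twist-cap jar upright in the free gap between the things already in it; then lay the spirit level lengthwise on the clear strip in front of the tray and, leaving it lying there, turn the shelf's levelling foot by its knob until the bubble sits centred between its lines. Finish by pressing the level down flat on the shelf from above, over its middle, with a light but firm push, and keep pressing: the job ends while you are still pressing and the bubble is still centred. Leave the other things on the bar alone.

Things in the scene. Friction and masses are not known exactly. Their poses are not given: they have to be found in the camera images.
- deck: Deck of a low bar shelf: aluminium sheet 160 (its x) by 228 mm (its y), 60 mm above the bar. Origin: middle of the top face; z up, x away from the robot, y to its left end, which has two fixed feet. It starts out of level (under 0.7 degree), tips only about the line of those feet (y = 90 mm) as the right-hand levelling foot is turned, and cannot shift. Strip x -80 to 2 mm is clear; the tray is behind it.
- tray_gap (a point): Middle of the free gap in the tray, on its floor, which is the deck (deck x 37, y 28 mm; axes as the deck's). Tray walls: 3 mm thick, 22 mm high; inside deck x 5 to 69, y -105 to 110 mm. A salt pot, a tea caddy and a spice tin (up to 70 mm high), in any order, fill the rest: one left of the gap, two right of it. The gap is about 62 mm long (deck y) and 64 mm deep (deck x), for the 52 mm jar.
- level_spot (a point): Middle of the clear strip in front of the tray, on the deck's top face (deck x = -45 mm, y = 0): where the spirit level is to lie, its length along deck y. Axes as the deck's.
- foot_spindle (a point): Top end of the levelling foot's spindle, at the middle of the knob's top face, 102 mm above the bar (deck x 0, y -155 mm). Right-hand thread, 6 mm a turn: clockwise from above raises the deck's right end, counterclockwise lowers it. One radian tips the deck 0.0039 rad and shifts the bubble 3.9 mm; from the start a quarter to 0.42 turn is needed. The axes do not turn.
- knob_mid (a point): Middle of the foot's black ribbed round hand knob, on its upright axis beyond the deck's right end: 40 mm across, 26 mm high (13 mm above and below this point), underside 16 mm above the deck's tongue. It turns either way with light friction (0.08 N m), stays where it is left, and neither rises nor sinks. The point turns with the knob.
- level: Spirit level: aluminium bar 160 mm long (its x), 24 wide (its y), 40 high, black end caps, 260 g. Origin: centre of its underside, z up. The vial lies along x in a 56 mm window in the middle of the top face; the top either side of the window (28 to 80 mm from the middle) is solid, to be pressed by two spread fingertips. A push well off its middle tips it a little and shifts the bubble.
- bubble (a joint): Position of the pale bubble (12 to 16 mm long as seen) in the vial, in m along the level's own x axis, 0 when centred between two black rings 21 mm apart; range 19 mm either way. The bubble runs to the higher end, 1 mm for each 0.001 rad of tilt, and settles in about a second. It counts as centred within 3 mm.
- jar: Small round glass jar with a steel twist cap: 52 mm across, 78 mm high (cap: the top 16 mm, as wide as the jar), about 220 g, standing on the bar. Origin: centre of its underside, z up.
- caddy: Bystander in the tray: square steel tea caddy with a dark lid, 46 by 46 mm, 70 mm high. Origin: centre of its underside.
- salt_pot: Bystander in the tray: white ceramic pot with a cork lid, 50 mm across, 48 mm high. Origin: centre of its underside.
- spice_tin: Bystander in the tray: square aluminium tin 50 by 50 mm, 46 mm high. Origin: centre of its underside.
- egg_cup: Bystander: teal ceramic egg cup, 48 mm across, 56 mm high, on the bar to the left. Origin: centre of its underside.
- big_jar: Bystander: large round glass storage jar with a twist cap, 90 mm across, 130 mm high, at the back left. Origin: centre of its underside.
- garlic_press: Bystander: stainless garlic press, 170 mm long, 50 mm wide, 28 mm high, lying at the back right. Origin: under its hinge end.
- tongs: Bystander: aluminium salad tongs, 220 mm long, 90 mm wide, 10 mm high, lying at the far right. Origin: under their middle.
There are look-alikes about, which are no part of the job. Leave any orange look-alike of the level alone. Leave any blue look-alike of the jar alone.

How it is judged:
By the outcome, as a careful person would: the job done as asked, in the order asked, and still so for the second after the job is handed in, while the arm keeps its last pose, push and grip.
It also fails if it takes over 72 s, if anything falls off the work surface, if the arm or the gripper's body presses on something with over 40 N, if the wrist force passes 120 N, or if a joint passes its speed limit or range.

## Working session

There is one attempt and no reset: what is moved stays moved. The work goes in short steps, Python scripts to look and compute and a tool call to move; the robot and the scene stay as the last step left them, time stands still between calls to the robot, and variables do not carry over. Pictures are saved under pics/ and viewed, at most 10 in all, crops included, and the job is handed in when it is done.

Besides the shell and the picture viewer there is one more tool, called after "Request:" as name(argument=value, ...) on one line, values as JSON. step_arm: Moves the arm, as the interface text tells. Its arguments: {"type":"object","properties":{"increments":{"type":"array","items":{"type":"array"}},"fingers":{"type":"number"},"grip_force":{"type":"number"}},"required":["increments"]}

```bash
mkdir -p pics; cat > h.py <<'E'
import numpy as np, cv2
from plant import r
def snap(n):
    im,d=r.snapshot(n); c=r.calibration(n); return im,d,c
def f(c,h=384): return h/2/np.tan(np.radians(c["fov_y"])/2)
def pts(d,c):
    v,u=np.mgrid[:d.shape[0],:d.shape[1]]; F=f(c)
    P=np.dstack([(u-c["cx"])/F*d,(v-c["cy"])/F*d,d])
    return (P-np.array(c["t"]))@np.array(c["R"])
def ray(c,u,v,z):
    R=np.array(c["R"]);t=np.array(c["t"]);o=-R.T@t
    w=R.T@np.array([(u-c["cx"])/f(c),(v-c["cy"])/f(c),1]); return o+w*(z-o[2])/w[2]
def proj(c,X):
    p=np.array(c["R"])@np.array(X)+np.array(c["t"]); return p[:2]/p[2]*f(c)+[c["cx"],c["cy"]]
def save(im,name): cv2.imwrite("pics/"+name,cv2.cvtColor(im,cv2.COLOR_RGB2BGR))
E
python3 - <<'E'
from h import *
for n in("scene","top"):
    im,d,c=snap(n); np.savez(n+"0.npz",im=im,d=d)
    print(n,c["fov_y"],c["cx"],c["cy"],-np.array(c["R"]).T@np.array(c["t"]),np.array(c["R"]).round(2).tolist())
    save(cv2.resize(im,(768,576)),n+"0.png")
s=r.get_state();print(s)
E
```

```text
scene 48.03825533165071 253.55633512061868 193.6524777777449 [1.35503453 0.5158749  1.22154521] [[-0.55, 0.84, -0.02], [0.64, 0.4, -0.66], [-0.54, -0.37, -0.75]]
top 46.20637376609417 265.37790346985844 195.2621471032531 [ 0.28516621 -0.0492226   1.59041544] [[-0.0, -1.0, -0.01], [-0.99, 0.0, -0.15], [0.15, 0.01, -0.99]]
{'clock': 0.1, 'q': array([-1.16719359,  0.68989768, -0.1945056 ,  1.56626087,  0.15732839,
        0.9025406 , -0.21510076]), 'qd': array([ 2.89758803e-05, -3.46363534e-03, -1.84008193e-03, -2.08342326e-03,
       -7.53523205e-04, -2.80266753e-04,  8.57143274e-04]), 'joint_torque': array([-2.85207745e-03, -5.28510869e+01, -1.27127063e+00, -1.53841317e+01,
       -5.25166118e-02,  1.93391090e-03,  3.57403587e-05]), 'tool_pos': array([0.22573893, 0.58217453, 0.23798586]), 'eef_rot': array([ 1.83807964e-01,  9.82961799e-01, -8.53257030e-04, -7.65493744e-05]), 'contact_force': array([0.65082575, 0.3140851 , 0.14063026]), 'moment': array([ 0.06883063,  0.05984032, -0.01366551]), 'finger_force': 0.0, 'opening': 1.0012458629676977}
```

View pics/top0.png

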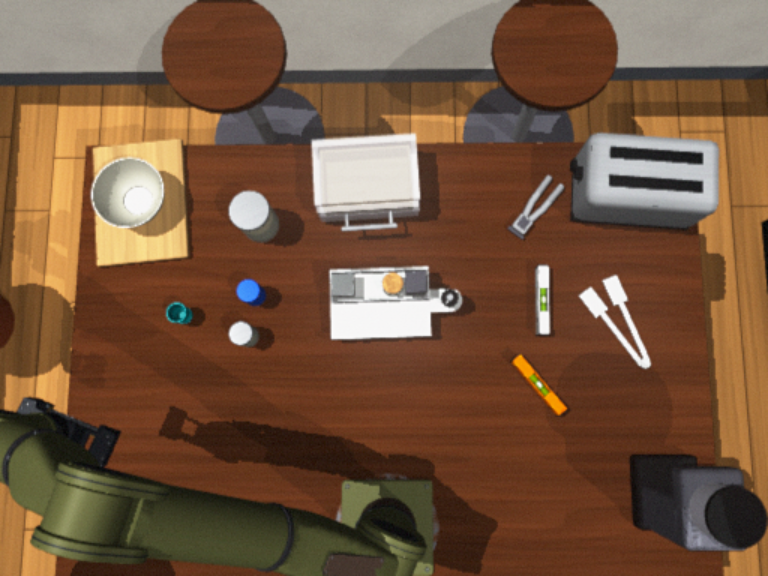

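View pics/scene0.png

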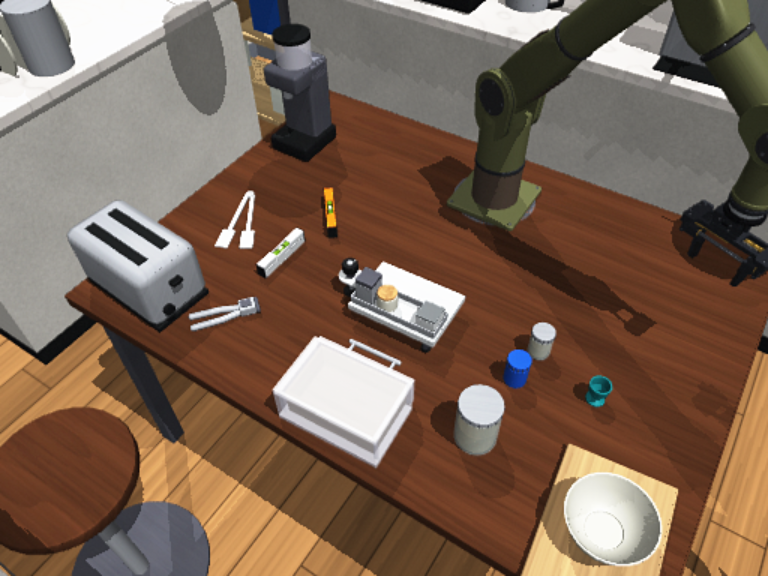

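The pictures show these candidates, in top0 at 1.5x scale.
- **Jar:** the steel-capped small jar at (243,334) is the one to take. The blue look-alike at (249,292), the big jar at (254,215) and the egg cup at (179,313) are to be left.
- **Level:** the aluminium one at (543,299) is the one to take. The orange look-alike at (540,384) is to be left.
- **Tray:** at about (380,300), holding the tin, then the gap, then the pot, then the caddy. The knob is at (451,299).

```bash
cat > m.py <<'E'
from h import *
def meas(d,c,im,reg,zlo,zhi):
    P=pts(d,c);u0,u1,v0,v1=reg
    m=np.zeros(d.shape,bool);m[v0:v1,u0:u1]=1
    m&=(P[...,2]>zlo)&(P[...,2]<zhi)&(d>0)
    Q=P[m]; rc=cv2.minAreaRect((Q[:,:2]*1000).astype(np.float32))
    return len(Q),np.median(Q[:,2]).round(4),np.round(rc[0],1),np.round(rc[1],1),round(rc[2],2)
E
python3 - <<'E'
from m import *
D=np.load("top0.npz");d,im=D["d"],D["im"];c=r.calibration("top")
for n,reg,lo,hi in [("jar",(150,176,210,236),.06,.1),("level",(350,372,172,228),.025,.06),("deckall",(210,295,170,235),.05,.075),("knob",(290,312,188,212),.09,.12),("knobpost",(290,312,188,212),.05,.08),
 ("tin",(218,240,176,204),.095,.12),("pot",(252,272,176,200),.095,.12),("caddy",(268,290,176,200),.12,.15),("blue",(155,178,182,206),.06,.1),("bigjar",(148,190,120,165),.11,.15),("box",(205,282,85,155),.04,.3)]:
    try: print(n,*meas(d,c,im,reg,lo,hi))
    except Exception as e: print(n,e)
P=pts(d,c); print("table z",np.median(P[240:260,200:300,2]))
# scene centre check
S=np.load("scene0.npz");ds=S["d"];cs=r.calibration("scene");Ps=pts(ds,cs)
for n,reg,lo,hi in [("jar",(345,375,210,245),.074,.085),("level",(165,210,148,188),.03,.06),("deck",(225,320,165,240),.05,.065),("knob",(222,244,168,186),.095,.12)]:
    print("scene",n,*meas(ds,cs,S["im"],reg,lo,hi))
a=cv2.resize(im[165:240,140:380],None,fx=3.2,fy=3.2,interpolation=cv2.INTER_CUBIC);save(a,"crop0.png")
E
```

```text
jar 204 0.0787 [430.7 327.6] [51.7 51. ] 1.72
level 358 0.0398 [ 511.1 -362. ] [ 25.8 161.7] 89.28
deckall 2355 0.0608 [503.6   1.4] [160.8 256.2] 1.72
knob 107 0.1028 [ 508.4 -142.8] [37.3 36.4] 43.2
knobpost 136 0.0592 [ 508.2 -140.9] [58.8 50.3] 88.88
tin 230 0.1071 [538.1  97.5] [50.8 48.5] 1.05
pot 163 0.108 [539.5 -20.1] [54.3 46.2] 88.58
caddy 199 0.1294 [539.6 -66.1] [46.4 46.5] 2.3
blue 195 0.0791 [529.1 314. ] [51.2 50.6] 34.06
bigjar 591 0.1312 [702.  306.1] [88.9 89.3] 80.8
box 3846 0.1106 [777.   45.8] [214.5 240.4] 3.22
table z 0.0014754701609159832
scene jar 207 0.0764 [480.7 320.4] [ 49.1 142.6] 82.39
scene level 222 0.0365 [ 516.9 -365.7] [ 32.1 167.8] 88.39
scene deck 1408 0.0575 [507.4 -22.9] [166.2 302.9] 1.5
scene knob 71 0.1003 [ 515.1 -141.5] [39.9 33.8] 62.09
```

View pics/crop0.png

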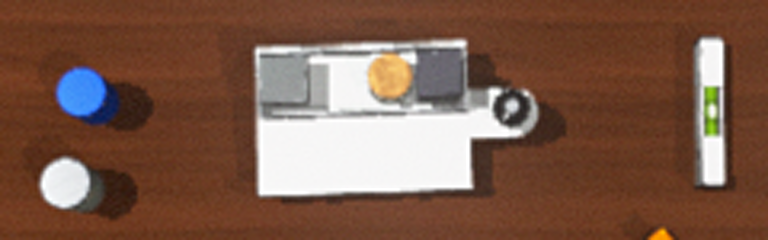

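The crop confirms the choices. The steel-capped jar is at crop (67,183), apart from the blue one at (80,93). The aluminium level with the green vial is at (711,110). I'll move above the jar.

Request:
step_arm(increments=[[[2.05,-2.54,-1.0],[0,0,-6.7]],[[2.05,-2.54,-1.0],[0,0,-6.7]],[[2.05,-2.54,-1.0],[0,0,-6.7]],[[2.05,-2.54,-1.0],[0,0,-6.7]],[[2.05,-2.54,-1.0],[0,0,-6.7]],[[2.05,-2.54,-1.0],[0,0,-6.7]],[[2.05,-2.54,-1.0],[0,0,-6.7]],[[2.05,-2.54,-1.0],[0,0,-6.7]],[[2.05,-2.54,-1.0],[0,0,-6.7]],[[2.05,-2.54,-1.0],[0,0,-6.7]]], fingers=0.8, grip_force=20)

```text
clock: 1.1
tool_pos: [0.4314, 0.3277, 0.1381]
eef_rot: [0.697, 0.717, -0.0, 0.0]
contact_force: [0.3, 0.9, -0.4]
opening: 0.797
finger_force: 0.0
```

```bash
python3 - <<'E'
from m import *
D=np.load("top0.npz");S=np.load("scene0.npz")
def edges(im,c,A,B,z,n=40,rev=1):
    pass
# caps / tops via colour blobs in both cameras: bright-white deck region -> polygon
out={}
for nm,Z in(("top",D),("scene",S)):
    c=r.calibration(nm);g=Z["im"].astype(int);P=pts(Z["d"],c)
    print(nm,"table z",np.median(P[200:215,140:150,2]) )
    # jar cap circle: points near the cap height around (431,328)
    for n,xy,rad,zt in(("jar",(.431,.328),.04,.078),("knob",(.508,-.143),.03,.102),("blue",(.529,.314),.035,.078),("big",(.702,.306),.06,.130)):
        m=(np.hypot(P[...,0]-xy[0],P[...,1]-xy[1])<rad)&(abs(P[...,2]-zt)<.006)
        (cx,cy),R=cv2.minEnclosingCircle((P[m][:,:2]*1000).astype(np.float32));print(nm,n,m.sum(),round(cx,1),round(cy,1),round(R,1),np.median(P[m][:,2]).round(4))
    # front and back edge fit of the deck: for y columns, smallest x of points with z .053-.067
    m=(abs(P[...,2]-.059)<.006)&(abs(P[...,0]-.5)<.12)&(P[...,1]>-.09)&(P[...,1]<.115)
    Q=P[m];ys=np.arange(-.09,.11,.01);lo=[Q[abs(Q[:,1]-y)<.005][:,0].min() for y in ys]
    k=np.polyfit(ys,lo,1);print(nm,"front edge slope deg",np.degrees(np.arctan(k[0])),"x at y=0.012",np.polyval(k,.012))
    m=(abs(P[...,2]-.059)<.006)&(P[...,0]>.42)&(P[...,0]<.5)&(abs(P[...,1])<.2);Q=P[m]
    xs=np.arange(.435,.49,.008);a=[(Q[abs(Q[:,0]-x)<.004][:,1].min(),Q[abs(Q[:,0]-x)<.004][:,1].max()) for x in xs];print(np.mean(a,0),np.mean(a))
print(r.get_state()["tool_pos"],r.get_state()["eef_rot"])
E
```

```text
top table z 0.001290249004312309
top jar 167 431.6 328.1 26.8 0.0787
top knob 96 508.0 -141.9 19.3 0.1027
top blue 153 529.7 313.9 26.2 0.0789
top big 516 703.5 306.7 46.4 0.1312
top front edge slope deg -1.8111496180966113 x at y=0.012 0.4242682016040889
[-0.10653205  0.12546653] 0.00946724004167078
scene table z 0.00511291462201817
scene jar 151 436.7 327.1 26.8 0.0759
scene knob 66 513.7 -141.4 20.7 0.1005
scene blue 163 532.5 312.0 26.9 0.0761
scene big 651 707.3 304.0 46.0 0.1285
scene front edge slope deg -2.174214685094553 x at y=0.012 0.42702561171078596
[-0.10159641  0.12527411] 0.01183884576534676
[0.43138188 0.32767157 0.1381125 ] [ 6.97474704e-01  7.16609372e-01 -2.10597012e-04  4.16099962e-06]
```

Request:
step_arm(increments=[[[0.2,0,-1.2],[0,0,0]],[[0,0,-1.2],[0,0,0]],[[0,0,-1.2],[0,0,0]],[[0,0,-1.2],[0,0,0]],[[0,0,-1.2],[0,0,0]],[[0,0,-1.2],[0,0,0]],[[0,0,-1.2],[0,0,0]],[[0,0,-0.9],[0,0,0]],[[0,0,0],[0,0,0]],[[0,0,0],[0,0,0]]])

```text
clock: 2.1
tool_pos: [0.4329, 0.3287, 0.0456]
eef_rot: [0.696, 0.718, -0.0, 0.0]
contact_force: [-0.4, -0.1, -0.2]
opening: 0.796
finger_force: 0.0
```

Request:
step_arm(increments=[[[0,0,0],[0,0,0]],[[0,0,0],[0,0,0]],[[0,0,0],[0,0,0]],[[0,0,0],[0,0,0]],[[0,0,0],[0,0,0]],[[0,0,0],[0,0,0]],[[0,0,0],[0,0,0]],[[0,0,0],[0,0,0]],[[0,0,0.2],[0,0,0]],[[0,0,0.5],[0,0,0]]], fingers=0, grip_force=20)

```text
clock: 3.1
tool_pos: [0.4326, 0.3284, 0.0524]
eef_rot: [0.696, 0.718, -0.001, 0.0]
contact_force: [0.3, -0.8, -2.7]
opening: 0.584
finger_force: 20.0
```

Request:
step_arm(increments=[[[0,0,2.0],[0,0,0]],[[0,0,3.0],[0,0,0]],[[0,0,3.0],[0,0,0]],[[0.4,-1.0,3.0],[0,0,0]],[[0.8,-2.0,2.0],[0,0,0]],[[1.1,-3.0,0],[0,0,0]],[[1.1,-3.0,0],[0,0,0]],[[1.1,-3.0,0],[0,0,0]],[[1.1,-3.0,0],[0,0,0]],[[1.1,-3.0,0],[0,0,0]]])

```text
clock: 4.1
tool_pos: [0.5, 0.1473, 0.1828]
eef_rot: [0.696, 0.718, -0.0, 0.0]
contact_force: [0.5, 1.0, -2.0]
opening: 0.586
finger_force: 20.0
```

Request:
step_arm(increments=[[[1.1,-3.0,0],[0,0,0]],[[1.1,-3.0,0],[0,0,0]],[[1.0,-2.5,0],[0,0,0]],[[0.6,-1.5,0],[0,0,0]],[[0.4,-0.8,0],[0,0,0.5]],[[0,0,0],[0,0,0]],[[0,0,0],[0,0,0]],[[0,0,0],[0,0,0]],[[0,0,0],[0,0,0]],[[0,0,0],[0,0,0]]])

```text
clock: 5.1
tool_pos: [0.5417, 0.0416, 0.1828]
eef_rot: [0.692, 0.722, 0.0, -0.0]
contact_force: [0.6, -0.2, -2.2]
opening: 0.586
finger_force: 20.0
```

```bash
python3 - <<'E'
from m import *
s=r.get_state();print(s["tool_pos"],s["eef_rot"],s["opening"],s["contact_force"])
im,d,c=snap("scene");P=pts(d,c)
pr=proj(c,s["tool_pos"]);print(pr)
u,v=pr.astype(int)
a=im[v-70:v+80,u-100:u+100];save(cv2.resize(a,(800,600),interpolation=cv2.INTER_CUBIC),"gap.png");print(u-100,v-70)
E
```

```text
[0.54165619 0.04158489 0.18275356] [ 6.92234208e-01  7.21672905e-01  6.42480621e-05 -1.28043148e-04] 0.5858613759150331 [ 0.57918404 -0.23988666 -2.21907646]
[273.13511231 185.13922107]
173 115
```

View pics/gap.png

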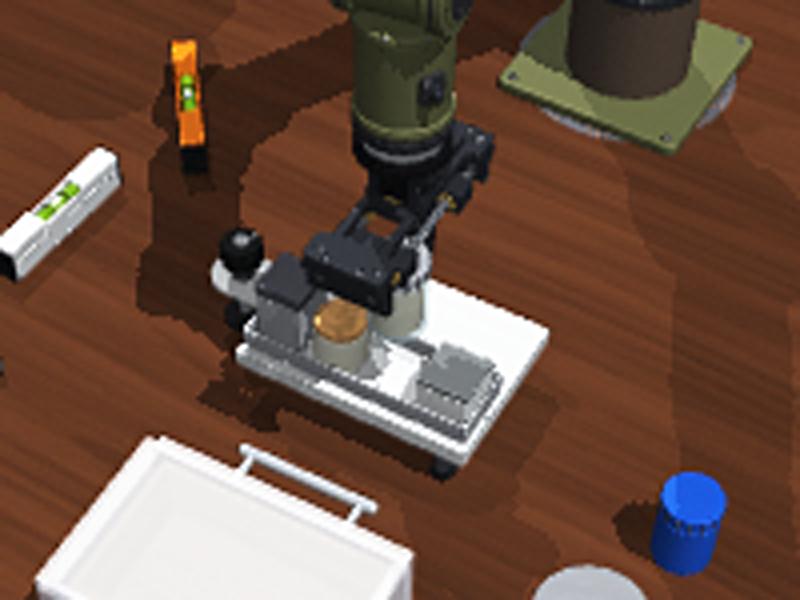

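The jar hangs upright at (400,290) in the crop, between the pot at (340,320) and the tin at (460,370). I'll check the neighbours in this view.

```bash
python3 - <<'E'
from m import *
S=np.load("scene0.npz");c=r.calibration("scene");P=pts(S["d"],c)
for n,xy,z in(("tin",(.541,.097),.1045),("pot",(.541,-.02),.105),("caddy",(.541,-.067),.1275)):
    m=(abs(P[...,0]-xy[0])<.035)&(abs(P[...,1]-xy[1])<.035)&(abs(P[...,2]-z)<.005)
    Q=(P[m][:,:2]*1000).astype(np.float32);rc=cv2.minAreaRect(Q);print(n,len(Q),np.round(rc[0],1),np.round(rc[1],1),rc[2],np.median(P[m][:,2]))
E
```

```text
tin 179 [542.1  95.1] [53.8 50.2] 2.2498412132263184 0.10417403096290115
pot 132 [544.9 -21.6] [57.3 45.6] 86.22685241699219 0.10504469867877284
caddy 137 [544.6 -68.1] [51.9 46.6] 4.213235855102539 0.12653825791517628
```

Request:
step_arm(increments=[[[0,-0.25,-0.5],[0,0,0]],[[0,0,-1.0],[0,0,0]],[[0,0,-1.0],[0,0,0]],[[0,0,-1.0],[0,0,0]],[[0,0,-1.0],[0,0,0]],[[0,0,-1.0],[0,0,0]],[[0,0,-1.0],[0,0,0]],[[0,0,-0.7],[0,0,0]],[[0,0,-0.2],[0,0,0]],[[0,0,-0.2],[0,0,0]]])

```text
clock: 6.15
tool_pos: [0.542, 0.0383, 0.1066]
eef_rot: [0.693, 0.721, 0.0, 0.0]
contact_force: [-1.4, -0.6, -2.5]
opening: 0.586
finger_force: 20.0
```

Request:
step_arm(increments=[[[0,0,-0.05],[0,0,0]],[[0,0,-0.05],[0,0,0]],[[0,0,0],[0,0,0]],[[0,0,0],[0,0,0]],[[0,0,0],[0,0,0]],[[0,0,0],[0,0,0]],[[0,0,0],[0,0,0]],[[0,0,0],[0,0,0]],[[0,0,0],[0,0,0]],[[0,0,0],[0,0,0]]])

```text
clock: 7.15
tool_pos: [0.5419, 0.0383, 0.1058]
eef_rot: [0.693, 0.721, 0.0, 0.0]
contact_force: [-0.6, -0.4, -1.9]
opening: 0.584
finger_force: 20.0
```

Request:
step_arm(increments=[[[0,0,-0.05],[0,0,0]],[[0,0,-0.05],[0,0,0]],[[0,0,-0.03],[0,0,0]],[[0,0,0],[0,0,0]],[[0,0,0],[0,0,0]],[[0,0,0],[0,0,0]],[[0,0,0],[0,0,0]],[[0,0,0],[0,0,0]],[[0,0,0],[0,0,0]],[[0,0,0],[0,0,0]]])

```text
clock: 8.15
tool_pos: [0.5419, 0.0378, 0.1055]
eef_rot: [0.693, 0.721, 0.0, 0.0]
contact_force: [-2.3, -0.8, 8.4]
opening: 0.584
finger_force: 20.0
```

Request:
step_arm(increments=[[[0,0,0],[0,0,0]],[[0,0,0],[0,0,0]],[[0,0,0],[0,0,0]],[[0,0,0],[0,0,0]],[[0,0,0],[0,0,0]],[[0,0,0.5],[0,0,0]],[[0,0,1.0],[0,0,0]],[[0,0,2.0],[0,0,0]],[[0,0,3.0],[0,0,0]],[[0,0,3.0],[0,0,0]]], fingers=0.75)

```text
clock: 9.15
tool_pos: [0.5416, 0.0382, 0.2011]
eef_rot: [0.693, 0.721, -0.0, -0.0]
contact_force: [1.8, 0.4, 0.1]
opening: 0.75
finger_force: 0.0
```

Request:
step_arm(increments=[[[-0.2,-1.2,0],[0,0,-3.0]],[[-0.4,-2.4,0],[0,0,-5.0]],[[-0.4,-2.5,0],[0,0,-5.0]],[[-0.4,-2.5,0],[0,0,-5.0]],[[-0.4,-2.5,0],[0,0,-5.0]],[[-0.4,-2.5,0],[0,0,-5.0]],[[-0.4,-2.5,0],[0,0,-5.0]],[[-0.4,-2.5,0],[0,0,-5.0]],[[-0.4,-2.5,-1.0],[0,0,-5.0]],[[-0.4,-2.5,-1.0],[0,0,-5.0]]], fingers=0.6)

```text
clock: 10.15
tool_pos: [0.5033, -0.1992, 0.1794]
eef_rot: [0.927, 0.375, 0.0, 0.0]
contact_force: [0.3, 0.3, 0.2]
opening: 0.599
finger_force: 0.0
```

```bash
python3 - <<'E'
from m import *
for nm in("top","scene"):
    S=np.load(nm+"0.npz");c=r.calibration(nm);P=pts(S["d"],c)
    z0=np.median(P[(abs(P[...,0]-.513)<.06)&(abs(P[...,1]+.363)<.006)][:,2])
    m=(abs(P[...,0]-.513)<.12)&(abs(P[...,1]+.363)<.03)&(abs(P[...,2]-z0)<.004)
    Q=(P[m][:,:2]*1000).astype(np.float32);rc=cv2.minAreaRect(Q);print(nm,len(Q),z0,np.round(rc[0],1),np.round(rc[1],1),rc[2],cv2.fitLine(Q,cv2.DIST_L2,0,.01,.01).ravel())
E
```

```text
top 219 0.039761182335107156 [ 511.1 -362.3] [ 25.1 161.7] 89.48773956298828 [ 9.9984366e-01 -1.7681185e-02  5.1008762e+02 -3.6264554e+02]
scene 151 0.03541142079191195 [ 516.9 -364.8] [ 29.8 167.8] 88.61717987060547 [ 9.9976075e-01 -2.1874364e-02  5.1950769e+02 -3.6472766e+02]
```

Request:
step_arm(increments=[[[-0.3,-2.0,-0.8],[0,0,-4.5]],[[-0.3,-2.0,-0.8],[0,0,-4.5]],[[-0.3,-2.0,-0.8],[0,0,-4.5]],[[-0.3,-2.0,-0.8],[0,0,-4.5]],[[-0.3,-2.0,-0.8],[0,0,-4.5]],[[-0.3,-2.0,-0.8],[0,0,-4.5]],[[-0.3,-1.8,-0.8],[0,0,-4.5]],[[-0.3,-1.3,-0.8],[0,0,-4.5]],[[-0.3,-0.8,-0.6],[0,0,-4.5]],[[-0.3,-0.4,-0.4],[0,0,-4.5]]])

```text
clock: 11.15
tool_pos: [0.4732, -0.3625, 0.1046]
eef_rot: [1.0, -0.01, -0.0, 0.0]
contact_force: [0.5, 0.8, 0.5]
opening: 0.603
finger_force: 0.0
```

Request:
step_arm(increments=[[[0,0,-1.0],[0,0,0]],[[0,0,-1.0],[0,0,0]],[[0,0,-1.0],[0,0,0]],[[0,0,-1.0],[0,0,0]],[[0,0,-1.0],[0,0,0]],[[0,0,-1.0],[0,0,0]],[[0,0,-1.0],[0,0,0]],[[0,0,-0.8],[0,0,0]],[[0,0,-0.8],[0,0,0]],[[0,0,0],[0,0,0]]])

```text
clock: 12.15
tool_pos: [0.4734, -0.3602, 0.0183]
eef_rot: [1.0, -0.006, -0.001, -0.001]
contact_force: [0.5, 0.8, 0.5]
opening: 0.601
finger_force: 0.0
```

Request:
step_arm(increments=[[[0,-0.1,-0.1],[0,0,0]],[[0,0,0],[0,0,0]],[[0,0,0],[0,0,0]],[[0,0,0],[0,0,0]],[[0,0,0],[0,0,0]],[[0,0,0],[0,0,0]],[[0,0,0],[0,0,0]],[[0,0,0],[0,0,0]],[[0,0,0],[0,0,0]],[[0,0,0.3],[0,0,0]]], fingers=0, grip_force=40)

```text
clock: 13.15
tool_pos: [0.4734, -0.3608, 0.0208]
eef_rot: [1.0, -0.006, -0.001, -0.001]
contact_force: [0.0, 0.4, -2.9]
opening: 0.265
finger_force: 39.9
```

Request:
step_arm(increments=[[[0,0,1.0],[0,0,0]],[[0,0,1.5],[0,0,0]],[[0,0,2.0],[0,0,0]],[[0,0,2.0],[0,0,0]],[[0,0,2.0],[0,0,0]],[[0,0,2.0],[0,0,0]],[[0,0,2.0],[0,0,0]],[[0,0,2.0],[0,0,0]],[[0,0,1.0],[0,0,0]],[[0,0,0],[0,0,0]]])

```text
clock: 14.15
tool_pos: [0.4745, -0.3621, 0.1783]
eef_rot: [1.0, -0.006, 0.001, 0.001]
contact_force: [0.0, -0.2, -2.6]
opening: 0.266
finger_force: 39.9
```

```bash
python3 - <<'E'
from m import *
s=r.get_state();print(s["tool_pos"],s["eef_rot"],s["opening"],s["contact_force"],s["moment"])
for nm in("top","scene"):
    im,d,c=snap(nm);u,v=proj(c,s["tool_pos"]).astype(int);print(u,v)
    P=pts(d,c);m=(abs(P[...,0]-.53)<.1)&(abs(P[...,1]+.362)<.03)&(abs(P[...,2]-s["tool_pos"][2])<.06)
    m&=(im.min(2)>110); Q=P[m]; print(nm,len(Q),Q.min(0),Q.max(0),np.polyfit(Q[:,0],Q[:,2],1))
    a=im[max(v-50,0):v+50,max(u-50,0):u+50];save(cv2.resize(a,(400,400),interpolation=cv2.INTER_CUBIC),"g_%s.png"%nm)
a=np.hstack([cv2.imread("pics/g_top.png"),cv2.imread("pics/g_scene.png")]);cv2.imwrite("pics/g.png",a)
E
```

```text
[ 0.47447467 -0.36210822  0.17825566] [ 9.99981201e-01 -5.94317507e-03  1.24769121e-03  8.48491730e-04] 0.26614968746887074 [ 0.008031   -0.18593169 -2.59893278] [-0.09658381  0.19987886  0.01240961]
370 204
top 172 [ 0.53146164 -0.37471528  0.16381972] [ 0.59274721 -0.34959042  0.20716973] [0.05177647 0.16628003]
189 131
scene 254 [ 0.47067059 -0.37900529  0.15452116] [ 0.59444576 -0.34821477  0.20334223] [0.02176716 0.17209786]
```

View pics/g.png

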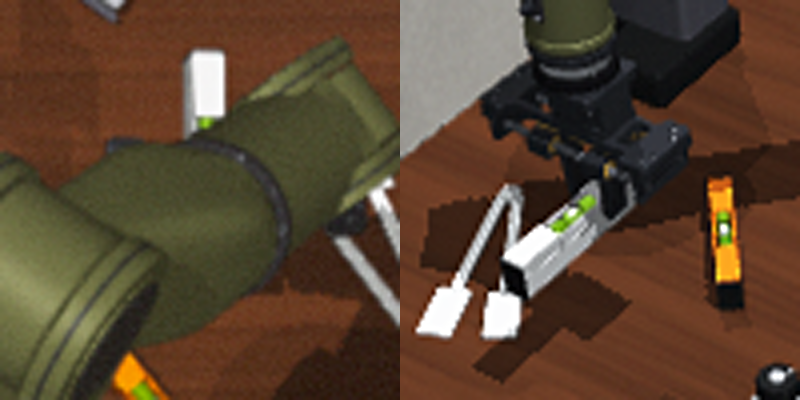

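The level is held flat, with its free end at (505,280) in the right half of the picture. I'll carry it to the strip.

Request:
step_arm(increments=[[[-0.06,0.8,0],[0,0,2.5]],[[-0.06,1.6,0],[0,0,4.5]],[[-0.06,1.9,0],[0,0,5.2]],[[-0.06,1.9,0],[0,0,5.2]],[[-0.06,1.9,0],[0,0,5.2]],[[-0.06,1.9,0],[0,0,5.2]],[[-0.06,1.9,0],[0,0,5.2]],[[-0.06,1.9,0],[0,0,5.2]],[[-0.06,1.9,0],[0,0,5.2]],[[-0.06,1.9,0],[0,0,5.2]]])

```text
clock: 15.25
tool_pos: [0.4671, -0.1842, 0.1757]
eef_rot: [0.913, 0.409, -0.001, -0.001]
contact_force: [-0.6, -0.2, -2.7]
opening: 0.27
finger_force: 39.9
```

Request:
step_arm(increments=[[[-0.06,1.9,0],[0,0,5.2]],[[-0.06,1.9,0],[0,0,5.2]],[[-0.06,1.9,0],[0,0,5.2]],[[-0.06,1.9,0],[0,0,5.2]],[[-0.06,1.9,0],[0,0,5.2]],[[-0.06,1.9,0],[0,0,5.2]],[[-0.06,1.9,0],[0,0,5.2]],[[-0.06,1.5,0],[0,0,5.2]],[[-0.06,0.9,0],[0,0,2.5]],[[-0.06,0,0],[0,0,0]]])

```text
clock: 16.25
tool_pos: [0.4619, -0.027, 0.1765]
eef_rot: [0.693, 0.721, 0.0, -0.0]
contact_force: [-0.7, -0.7, -1.9]
opening: 0.268
finger_force: 39.9
```

```bash
python3 - <<'E'
from m import *
s=r.get_state();q=s["eef_rot"];print(s["tool_pos"],q,2*np.degrees(np.arctan2(q[1],q[0]))-90)
for nm in("top","scene"):
    im,d,c=snap(nm);u,v=proj(c,s["tool_pos"]).astype(int);print(u,v)
    a=im[max(v-50,0):v+50,max(u-50,0):u+50];save(cv2.resize(a,(400,400),interpolation=cv2.INTER_CUBIC),"g_%s.png"%nm)
    P=pts(d,c);m=(abs(P[...,0]-.46)<.03)&(P[...,1]>0)&(P[...,1]<.13)&(abs(P[...,2]-.2)<.015)&(im.min(2)>90)
    Q=P[m];print(len(Q),Q.min(0),Q.max(0),cv2.minAreaRect((Q[:,:2]*1000).astype(np.float32)),np.polyfit(Q[:,1],Q[:,2],1))
a=np.hstack([cv2.imread("pics/g_top.png"),cv2.imread("pics/g_scene.png")]);cv2.imwrite("pics/g2.png",a)
E
```

```text
[ 0.46193834 -0.02699826  0.17645536] [ 6.93140991e-01  7.20801913e-01  3.60668818e-04 -1.95405901e-04] 2.241465228266904
264 209
107 [0.44514504 0.04386439 0.18678341] [0.47030037 0.09105273 0.20565669] ((457.86627197265625, 67.42408752441406), (24.83304214477539, 47.41808319091797), 0.7397487759590149) [-0.03229941  0.20085445]
268 163
141 [0.44795398 0.00228428 0.18523552] [0.47708776 0.08885288 0.20061905] ((462.5659484863281, 45.515140533447266), (28.640949249267578, 86.4419174194336), 0.47318753600120544) [0.05275596 0.19054569]
```

View pics/g2.png

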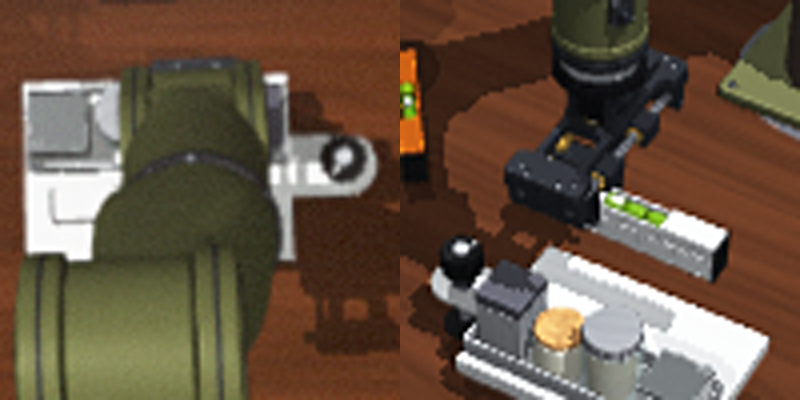

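The jar stands in the gap, with its steel cap at (612,330). The level hangs over the strip. I'll lower it.

Request:
step_arm(increments=[[[0,0,-0.8],[0,0,0]],[[0,0,-1.2],[0,0,0]],[[0,0,-1.2],[0,0,0]],[[0,0,-1.2],[0,0,0]],[[0,0,-1.2],[0,0,0]],[[0,0,-1.2],[0,0,0]],[[0,0,-1.2],[0,0,0]],[[0,0,-1.0],[0,0,0]],[[0,0,-0.4],[0,0,0]],[[0,0,0],[0,0,0]]])

```text
clock: 17.35
tool_pos: [0.4616, -0.0291, 0.0818]
eef_rot: [0.695, 0.719, -0.0, -0.0]
contact_force: [-0.1, -0.6, -3.4]
opening: 0.269
finger_force: 39.9
```

Request:
step_arm(increments=[[[0,0,-0.07],[0,0,0]],[[0,0,-0.07],[0,0,0]],[[0,0,-0.07],[0,0,0]],[[0,0,-0.07],[0,0,0]],[[0,0,-0.05],[0,0,0]],[[0,0,0],[0,0,0]],[[0,0,0],[0,0,0]],[[0,0,0],[0,0,0]],[[0,0,0],[0,0,0]],[[0,0,0],[0,0,0]]])

```text
clock: 18.35
tool_pos: [0.4619, -0.0287, 0.0792]
eef_rot: [0.695, 0.719, 0.0, 0.0]
contact_force: [0.0, -0.3, -3.1]
opening: 0.267
finger_force: 39.9
```

Request:
step_arm(increments=[[[0,0,-0.07],[0,0,0]],[[0,0,-0.07],[0,0,0]],[[0,0,-0.06],[0,0,0]],[[0,0,0],[0,0,0]],[[0,0,0],[0,0,0]],[[0,0,0],[0,0,0]],[[0,0,0],[0,0,0]],[[0,0,0],[0,0,0]],[[0,0,0],[0,0,0]],[[0,0,0],[0,0,0]]])

```text
clock: 19.35
tool_pos: [0.462, -0.029, 0.0775]
eef_rot: [0.695, 0.719, 0.0, 0.0]
contact_force: [-0.6, -2.2, 5.3]
opening: 0.268
finger_force: 39.9
```

Request:
step_arm(increments=[[[0,0,0],[0,0,0]],[[0,0,0],[0,0,0]],[[0,0,0],[0,0,0]],[[0,0,0],[0,0,0]],[[0,0,0.3],[0,0,0]],[[0,0,1.0],[0,0,0]],[[0,0,2.0],[0,0,0]],[[0,0,3.0],[0,0,0]],[[0,0,3.0],[0,0,0]],[[0,0,3.0],[0,0,0]]], fingers=0.42)

```text
clock: 20.35
tool_pos: [0.4615, -0.0288, 0.202]
eef_rot: [0.695, 0.719, 0.0, 0.0]
contact_force: [0.6, -0.6, -0.1]
opening: 0.422
finger_force: 0.0
```

```bash
cat > b.py <<'E'
from h import *
from scipy.spatial.transform import Rotation as Ro
# bubble look: average frames of the scene camera, rectify the level's top plane (z=.1) at 0.25 mm/px
def look(ctr=(.461,.0105),yaw=92.,nm="scene",N=4,name="bub.png",dz=0.):
    a=[];
    for _ in range(N):
        im,d,c=snap(nm);a.append(im.astype(float))
    im=np.mean(a,0).astype(np.float32)
    y=np.radians(yaw);ex=np.array([np.cos(y),np.sin(y),0]);ey=np.array([-np.sin(y),np.cos(y),0])
    s,t=np.meshgrid(np.arange(-.1,.1,.0005),np.arange(-.03,.03,.0005))
    X=np.array([ctr[0],ctr[1],.100+dz])+s[...,None]*ex+t[...,None]*ey
    p=X@np.array(c["R"]).T+np.array(c["t"]);F=f(c)
    o=cv2.remap(im,(p[...,0]/p[...,2]*F+c["cx"]).astype(np.float32),(p[...,1]/p[...,2]*F+c["cy"]).astype(np.float32),cv2.INTER_CUBIC)
    o=np.clip(o,0,255).astype(np.uint8);save(cv2.resize(o,(800,240)),name);return o,s[0],t[:,0]
E
python3 - <<'E'
from b import *
s=r.get_state();print(s["tool_pos"],s["opening"])
look(name="bs.png")
look(nm="top",name="bt.png",N=1)
a=np.vstack([cv2.imread("pics/bs.png"),cv2.imread("pics/bt.png")]);cv2.imwrite("pics/bub1.png",a)
E
```

```text
[ 0.46152789 -0.028771    0.20204883] 0.4220428321054446
```

View pics/bub1.png

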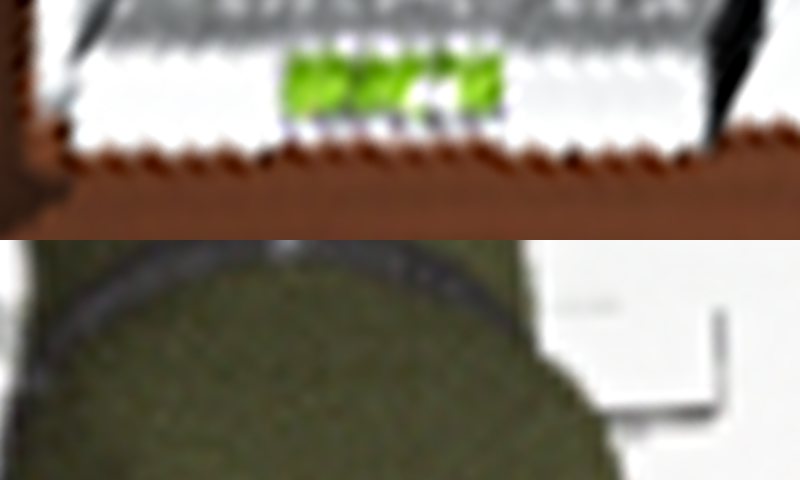

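In the upper strip the level spans 70 to 710 px at 4 px/mm, and the window 282 to 503. The bubble is at about 437, roughly 11 mm towards the left end. So the right end must rise, which means turning the knob clockwise by about 2.6 rad. I'll go to the knob.

Request:
step_arm(increments=[[[0.49,-1.13,0],[0,0,6.2]],[[0.49,-1.13,0],[0,0,6.2]],[[0.49,-1.13,0],[0,0,6.2]],[[0.49,-1.13,0],[0,0,6.2]],[[0.49,-1.13,0],[0,0,6.2]],[[0.49,-1.13,0],[0,0,6.2]],[[0.49,-1.13,-1.0],[0,0,6.2]],[[0.49,-1.13,-1.0],[0,0,6.2]],[[0.49,-1.13,-1.0],[0,0,6.2]],[[0.49,-1.13,-1.0],[0,0,6.2]]], fingers=0.57)

```text
clock: 21.6
tool_pos: [0.51, -0.1419, 0.1583]
eef_rot: [0.223, 0.975, 0.0, -0.002]
contact_force: [0.1, -0.1, 0.1]
opening: 0.571
finger_force: 0.0
```

```bash
cat > bub.py <<'E'
from b import *
def bub(N=4,name="bx.png"):
    o,s,t=look(N=N,name=name);g=o.astype(float)
    sat=g[...,1]-g[...,2]           # green minus blue: high on the liquid
    m=(sat>60)&(t[:,None]>-.022)&(t[:,None]<.012)&(abs(s)<.045)[None]
    rows=np.where(m.sum(1)>12)[0];cols=np.where(m.any(0))[0]
    print("rows",t[rows[[0,-1]]],"window",s[cols[0]],s[cols[-1]])
    mid=(s[cols[0]]+s[cols[-1]])/2
    rr=rows[2:-2] if len(rows)>6 else rows
    p=g[rr,:,2].mean(0);k=(abs(s-mid)<.024);w=np.clip(p-p[k].min()-.4*(p[k].max()-p[k].min()),0,None)*k
    # keep the connected run about the peak
    i=int(np.argmax(w));a=b=i
    while w[a-1]>0:a-=1
    while w[b+1]>0:b+=1
    c=(s[a:b+1]*w[a:b+1]).sum()/w[a:b+1].sum()
    print("bubble mm",round((c-mid)*1000,2),"run",(s[a]-mid)*1000,(s[b]-mid)*1000)
    print("profile",[int(x) for x in p[k][::6]])
if __name__=="__main__": bub()
E
python3 bub.py; python3 -c "
from h import *
s=r.get_state();q=s['eef_rot'];print(s['q'].round(2),2*np.degrees(np.arctan2(q[1],q[0]))-90)"
```

```text
rows [-0.0165 -0.0025] window -0.029499999999999943 0.025500000000000106
bubble mm 10.54 run 4.0000000000000036 17.500000000000014
profile [28, 45, 42, 34, 44, 34, 28, 47, 50, 83, 160, 163, 156, 146, 68, 46]
[ 0.38  0.7  -0.32  1.92  0.38  0.58  0.92] 63.852876758180656
```

Request:
step_arm(increments=[[[0.05,0,-1.0],[0,0,0]],[[0,0,-1.0],[0,0,0]],[[0,0,-1.0],[0,0,0]],[[0,0,-1.0],[0,0,0]],[[0,0,-1.0],[0,0,0]],[[0,0,-1.0],[0,0,0]],[[0,0,-1.0],[0,0,0]],[[0,0,-0.7],[0,0,0]],[[0,0,-0.4],[0,0,0]],[[0,0,0],[0,0,0]]])

```text
clock: 22.8
tool_pos: [0.5111, -0.1417, 0.0786]
eef_rot: [0.225, 0.974, -0.0, -0.0]
contact_force: [0.1, 0.2, 0.1]
opening: 0.572
finger_force: 0.0
```

Request:
step_arm(increments=[[[0,0,0],[0,0,0]],[[0,0,0],[0,0,0]],[[0,0,0],[0,0,0]],[[0,0,0],[0,0,0]],[[0,0,0],[0,0,0]],[[0,0,0],[0,0,0]],[[0,0,0],[0,0,0]],[[0,0,0],[0,0,0]],[[0,0,0],[0,0,0]],[[0,0,0],[0,0,0]]], fingers=0, grip_force=20)

```text
clock: 23.8
tool_pos: [0.5106, -0.1438, 0.0794]
eef_rot: [0.226, 0.974, -0.001, -0.0]
contact_force: [-2.0, -5.3, 0.3]
opening: 0.426
finger_force: 20.0
```

Request:
step_arm(increments=[[[-0.05,-0.2,0],[0,0,-3.0]],[[0,0,0],[0,0,-7.0]],[[0,0,0],[0,0,-7.0]],[[0,0,0],[0,0,-7.0]],[[0,0,0],[0,0,-7.0]],[[0,0,0],[0,0,-7.0]],[[0,0,0],[0,0,-7.0]],[[0,0,0],[0,0,-7.0]],[[0,0,0],[0,0,-7.0]],[[0,0,0],[0,0,-7.0]]])

```text
clock: 24.8
tool_pos: [0.5085, -0.145, 0.0793]
eef_rot: [0.722, 0.692, -0.002, -0.001]
contact_force: [-5.6, -5.6, 3.3]
opening: 0.425
finger_force: 20.0
```

```bash
python3 bub.py; python3 -c "
from h import *
s=r.get_state();q=s['eef_rot'];print(s['q'].round(2),s['moment'],2*np.degrees(np.arctan2(q[1],q[0]))-90)"
```

```text
rows [-0.0165 -0.002 ] window -0.029499999999999943 0.026000000000000106
bubble mm 6.49 run -0.7500000000000007 13.750000000000012
profile [30, 40, 54, 36, 42, 40, 37, 49, 126, 159, 170, 165, 135, 60, 50, 55]
[ 0.18  0.82  0.02  1.98 -0.03  0.34  0.18] [-1.02659759  1.02775055 -0.04371576] -2.2143327622815576
```

Request:
step_arm(increments=[[[-0.2,-0.1,0],[0,0,-8.0]],[[0,0,0],[0,0,-8.0]],[[0,0,0],[0,0,-8.0]],[[0,0,0],[0,0,-8.0]],[[0,0,0],[0,0,-8.0]],[[0,0,0],[0,0,-8.0]],[[0,0,0],[0,0,-8.0]],[[0,0,0],[0,0,-8.0]],[[0,0,0],[0,0,-8.0]],[[0,0,0],[0,0,-8.0]]])

```text
clock: 26.0
tool_pos: [0.5064, -0.1432, 0.0793]
eef_rot: [0.998, 0.066, -0.002, -0.002]
contact_force: [-7.3, 1.3, 6.7]
opening: 0.424
finger_force: 20.0
```

Request:
step_arm(increments=[[[0,0,0],[0,0,-5.0]],[[0,0,0],[0,0,0]],[[0,0,0],[0,0,0]],[[0,0,0],[0,0,0]],[[0,0,0],[0,0,0]],[[0,0,0],[0,0,0]],[[0,0,0],[0,0,0]],[[0,0,0],[0,0,0]],[[0,0,0],[0,0,0]],[[0,0,0],[0,0,0]]])

```text
clock: 27.0
tool_pos: [0.5064, -0.143, 0.0793]
eef_rot: [1.0, 0.025, -0.002, -0.002]
contact_force: [-7.1, 0.1, 7.6]
opening: 0.425
finger_force: 20.0
```

```bash
python3 bub.py; python3 -c "
from h import *
s=r.get_state();q=s['eef_rot'];print(s['q'].round(2),s['moment'],2*np.degrees(np.arctan2(q[1],q[0]))-90)"
```

```text
rows [-0.0165 -0.0015] window -0.028999999999999942 0.026500000000000107
bubble mm 0.49 run -6.750000000000006 7.750000000000007
profile [28, 47, 69, 60, 42, 48, 113, 163, 169, 162, 125, 62, 34, 39, 63, 50]
[ 0.    0.85  0.32  2.   -0.66  0.4  -0.68] [ 0.18862128  1.47801468 -0.03347084] -87.07865888886921
```

The bubble now reads +0.5 mm. I'll release the knob, lift and check again.

Request:
step_arm(increments=[[[0,0,0],[0,0,0]],[[0,0,0],[0,0,0]],[[0,0,0],[0,0,0]],[[0,0,0],[0,0,0]],[[0,0,0.5],[0,0,0]],[[0,0,1.5],[0,0,0]],[[0,0,2.5],[0,0,0]],[[0,0,2.5],[0,0,0]],[[0,0,1.5],[0,0,0]],[[0,0,0],[0,0,0]]], fingers=0.57)

```text
clock: 28.2
tool_pos: [0.5102, -0.1453, 0.1662]
eef_rot: [1.0, 0.026, 0.002, 0.001]
contact_force: [1.0, -1.0, -0.2]
opening: 0.573
finger_force: 0.0
```

```bash
python3 bub.py
```

```text
rows [-0.0165 -0.0015] window -0.028999999999999942 0.026000000000000106
bubble mm 0.77 run -6.000000000000005 8.000000000000007
profile [28, 48, 70, 62, 44, 48, 113, 162, 170, 164, 126, 63, 35, 40, 64, 52]
```

View pics/bx.png

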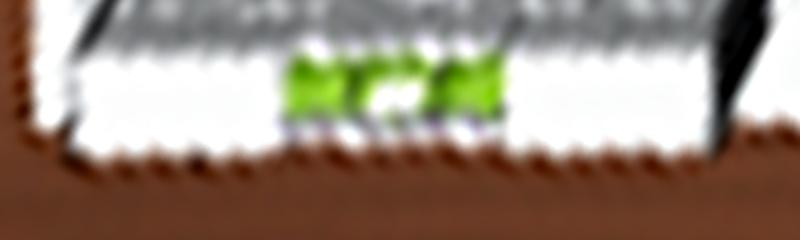

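The bubble spans 365 to 423 px between the rings at 350 and 435, so it is centred. I'll move to press.

Request:
step_arm(increments=[[[-0.8,1.0,0],[0,0,-0.9]],[[-0.8,2.0,0],[0,0,0]],[[-0.8,2.5,0],[0,0,0]],[[-0.8,2.5,0],[0,0,0]],[[-0.8,2.5,0],[0,0,0]],[[-0.8,2.5,-0.5],[0,0,0]],[[0,1.6,-1.0],[0,0,0]],[[0,0.9,-1.0],[0,0,0]],[[0,0,-1.0],[0,0,0]],[[0,0,-0.5],[0,0,0]]], fingers=1.0)

```text
clock: 29.4
tool_pos: [0.4609, 0.0092, 0.1228]
eef_rot: [1.0, 0.018, -0.001, 0.001]
contact_force: [0.3, -0.2, 0.4]
opening: 0.998
finger_force: 0.0
```

Request:
step_arm(increments=[[[0,0,-0.5],[0,0,0]],[[0,0,-0.5],[0,0,0]],[[0,0,-0.4],[0,0,0]],[[0,0,-0.2],[0,0,0]],[[0,0,-0.1],[0,0,0]],[[0,0,0],[0,0,0]],[[0,0,0],[0,0,0]],[[0,0,0],[0,0,0]],[[0,0,0],[0,0,0]],[[0,0,0],[0,0,0]]])

```text
clock: 30.4
tool_pos: [0.4609, 0.0103, 0.1072]
eef_rot: [1.0, 0.018, 0.0, 0.0]
contact_force: [-0.2, -0.5, -0.5]
opening: 1.003
finger_force: 0.0
```

```bash
python3 bub.py; python3 -c "
from h import *
s=r.get_state();q=s['eef_rot'];print(s['tool_pos'],q,s['contact_force'],2*np.degrees(np.arctan2(q[1],q[0]))-90)
im,d,c=snap('scene');u,v=proj(c,s['tool_pos']).astype(int);save(cv2.resize(im[v-50:v+50,u-66:u+67],(800,600),interpolation=cv2.INTER_CUBIC),'press.png')"
```

```text
rows [-0.0165 -0.0015] window -0.029499999999999943 0.026500000000000107
bubble mm 1.96 run -5.500000000000005 8.000000000000007
profile [29, 45, 53, 48, 34, 35, 82, 123, 154, 167, 129, 52, 25, 34, 56, 45]
[0.46086514 0.01029264 0.10714784] [9.99829241e-01 1.84793380e-02 8.21399046e-06 5.38882799e-05] [0.23349854 0.50456953 0.9788785 ] -87.88230330701347
```

View pics/press.png

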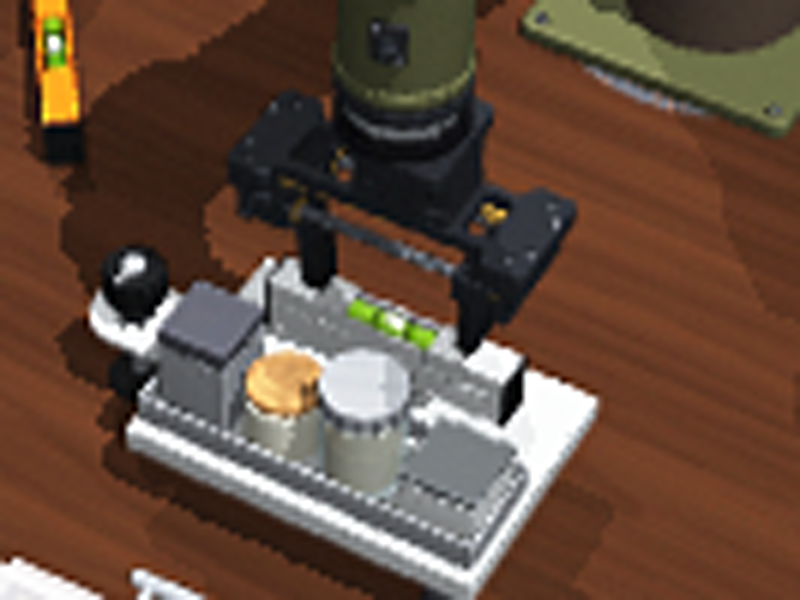

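The picture shows the fingers over the solid tops at (318,270) and (475,340), either side of the green window at (392,325). The jar stands between the pot and the tin. I'll press down gently.

Request:
step_arm(increments=[[[0,0,-0.2],[0,0,0]],[[0,0,-0.1],[0,0,0]],[[0,0,-0.1],[0,0,0]],[[0,0,-0.1],[0,0,0]],[[0,0,-0.1],[0,0,0]],[[0,0,-0.05],[0,0,0]],[[0,0,-0.05],[0,0,0]],[[0,0,-0.03],[0,0,0]],[[0,0,0],[0,0,0]],[[0,0,0],[0,0,0]]])

```text
clock: 31.65
tool_pos: [0.4609, 0.0102, 0.1004]
eef_rot: [1.0, 0.018, 0.0, -0.0]
contact_force: [-0.8, 0.5, 8.2]
opening: 0.994
finger_force: 4.2
```

Request:
step_arm(increments=[[[0,0,-0.03],[0,0,0]],[[0,0,0],[0,0,0]],[[0,0,0],[0,0,0]],[[0,0,0],[0,0,0]],[[0,0,0],[0,0,0]],[[0,0,0],[0,0,0]],[[0,0,0],[0,0,0]],[[0,0,0],[0,0,0]],[[0,0,0],[0,0,0]],[[0,0,0],[0,0,0]]])

```text
clock: 32.65
tool_pos: [0.4609, 0.0103, 0.1004]
eef_rot: [1.0, 0.018, 0.0, -0.0]
contact_force: [-2.1, 0.5, 12.0]
opening: 0.998
finger_force: 6.0
```

```bash
python3 bub.py; python3 -c "
from h import *
s=r.get_state();print(s['tool_pos'],s['contact_force'],s['moment'])"
```

```text
rows [-0.0165 -0.0015] window -0.029499999999999943 0.026500000000000107
bubble mm 2.36 run -5.000000000000004 8.000000000000007
profile [29, 45, 53, 48, 34, 33, 81, 111, 150, 167, 134, 56, 25, 34, 57, 46]
[0.46086532 0.01025728 0.10043406] [-2.11817122  0.68131016 11.60393217] [-0.22199157  0.53730027 -0.01489481]
```

View pics/bx.png

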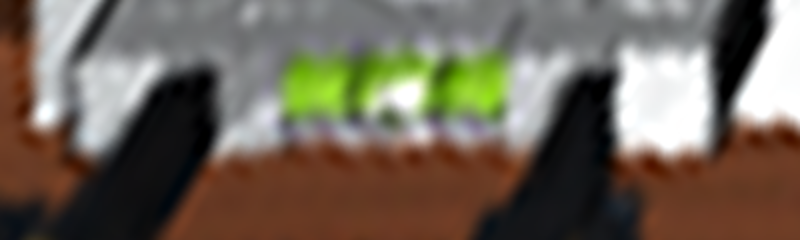

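The bubble spans about 367 to 427 px between the rings at 350 and 435, so it is about 1 mm off centre. Shadow on its left half skews the printed centroid. I'm pressing with 12 N over the middle, so I'll hand in.

```bash
python3 -c "
from plant import r
print(r.finish_job())"
```

```text
the job is handed in; nothing more can be done
None
```

I handed the job in at about 33 s: the jar stands in the tray gap, the level lies on the strip with its bubble about 1 mm off centre (3 mm allowed), and the arm is still pressing on its middle with about 12 N.

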